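# Lay out a bird feeding station on its baseboard

### The arm

A 6-joint arm with a two-finger parallel gripper is mounted at the origin on the work surface. World frame = base frame: x ahead of the robot, y to its left, z up, the work surface at z = 0. Lengths are in m, angles in rad, forces in N, time in s.
With the tool pointing down it reaches from about 0.35 to 0.8 m from the base axis. Payload 7.3 kg.
Tool frame: the origin (TCP) lies at the very end of the fingers, on their centre line; the grasp point (between the pads) lies 19 mm behind it; z points along the fingers, x is the direction in which the jaws open and shut, and the axes are right-handed (so a half turn about z gives the same grasp; the last joint's range is limited). The gripper opens to 85 mm and grips with 20 to 120 N. Pads are 22 mm wide; open, the fingers measure 114 mm over their backs; the gripper's body (76 mm by 85 mm) begins 54 mm behind the grasp point. The pads swing forward as they close: fully open they stand 13 mm farther back than shut.
Start: joints at [-1.366, 0.342, 1.524, -0, 1.275, -0.146], TCP at [0.18, -0.493, 0.231] pointing down, gripper open.
Joint ranges: [-2.53, 2.53], [-0.77, 2.02], [0.04, 2.7], [-1, 4.14], [0.28, 2.66], [-3.11, 3.11]. Speed limits (rad/s): [2.57, 2.57, 3.14, 3.14, 3.14, 3.14].

### API

Orientations are given as a unit quaternion [x, y, z, w].
In Python, from bench import robot gives the robot as it stands. The module is installed in compiled form; this text tells all that it offers.
- The arm moves only by the shell command python3 -m inch 'ROWS' [OPENING] [FORCE]. ROWS is JSON, a list of rows, each an object with "travel": the shift along the world's x, y, z in cm, a list of three; "twist": the turn about the world's z in degrees. A call has 1 to 12 rows; each row shifts and turns the commanded pose from where the row before left it; what a row does not reach is not made up. A row lasts 1/10 s, in which the tool goes at most 50 mm and 8.59 degrees, less where a joint would pass 70% of its speed; a pose out of reach is approached as far as the arm can. A call is refused whole if a number of a shift passes 5 or a number of a turn 8.59, either way. A call with a gripper value outside its range is refused whole. OPENING is the gripper's target within -1 to 1 (fully open at 1, half-way at 0, shut at -1), set as the call begins (- or left out, the last holds). The fingers move at their own pace and stop on an object; FORCE is the grip in N (left out, the last holds). Time passes only in rows, so rows that do not move let the fingers close. It gives the time, the measured TCP pose, the force and the opening at its end, in the units of the state.
- robot.get_obs(): the state, without advancing time (a new reading comes with each control period).
- robot.capture(name): name is "side" or "top" or "wrist"; returns a dict with "image" (480x640x3 uint8, red, green, blue), "depth" (480x640 float32, m along the optical axis (not along the pixel's ray), 0 where there is no reading), "fx", "fy", "cx", "cy" (pixels), "rvec" (rotation vector, rad) and "tvec" (3), from world to camera coordinates, as OpenCV has them. Camera axes: x right, y down, z forward; pixel columns grow to the right and rows downward; lengths in m; the calibration is good to about 2 mm. A picture is of the moment at which its call begins.
- robot.job_done(): hands the job in, once; it reports no verdict.
The state is a dict: "time": time; "joints": joint angles; "qd": joint speeds; "joint_torque": joint torques, N m; "ee_pos": TCP position; "eef_rot": TCP orientation; "force": force on the tool from outside, world axes, zero at the start; "moment": the same for the moment, N m; "grip_width": finger opening in m.
Only numpy, scipy, OpenCV 4.12 (cv2) and the standard library are available. Lean on these libraries where they do the work, as an engineer would, in place of code of your own. Each camera call takes 0.05 s, during which the arm holds its last target. There are 200 camera calls.

### The job

Lay out the bird feeding station on its baseboard, ready for gluing: stand the house in the middle of the board, square to it and with its perch pointing away from the batten, and put the roof centred and square on top of the house with its strip uppermost, running front to back. Stand the round cup on the board to the left of the house and the square post to its right (left and right as the robot sees them), each in the middle of the bare space between the house and that end of the board and in line with the middle of the house. Leave the glue bottle, the hammer and the pine offcut where they lie.

Things in the scene. Friction and masses are not known exactly. Their poses are not given: they have to be found in the camera images.
- board: The baseboard, held fast on the bench: grey-primed wood, 180 mm (x, front to back) by 310 mm (y) and 12 mm thick, with a brown wooden batten 12 mm wide standing 20 mm above its top along the whole rear (+x) edge. Origin at the centre of its underside; its top is at z = 12 mm. Its front (-x) looks roughly towards the robot, its +y end is its left end as the robot sees it.
- house_mid (a point): Middle of the house (half-way up, on its centre line), a white-painted loose wooden box 100 mm deep (x), 120 mm wide (y), 85 mm tall, about 0.45 kg, walls and floor 9 mm thick, open at the top. A wooden carrying rail 20 mm wide (y) and 25 mm tall runs front to back (along x) across the middle of the open top, flush with the rim, with 41 mm free on either side of it: lift the house by it. z up. The front (-x) face has a dark round entrance and below it a perch stick.
- house_perch (a point): Outer end of the house's perch, a round stick 8 mm thick that stands 30 mm out from the front face: 80 mm in -x from the house's middle, 22 mm above its underside.
- roof_strip (a point): Middle of the strip on the roof. The roof is a loose white board 130 mm (x) by 140 mm (y), 12 mm thick, about 0.24 kg, lying flat on the bench at the start; on the middle of its top stands a pale wooden strip 20 mm wide (y), 100 mm long (x) and 35 mm tall, the grip. The point is at the strip's half height, 29.5 mm above the roof's underside and 17.5 mm above the roof board's top; z up. A half turn makes no difference.
- cup_mid (a point): Middle of the round wooden cup (loose, open-topped, 54 mm outer diameter, 50 mm tall, wall 5 mm), 25 mm above its underside; z up.
- post_mid (a point): Middle of the square wooden post (loose, 36 by 36 mm, 60 mm tall, standing), 30 mm above its underside; z up, x and y square to its faces. Any side may face any way.
- glue: Bystander: yellow glue bottle with a red spout, 60 mm diameter, 180 mm tall, beyond the board. Origin at the centre of its underside.
- hammer: Bystander: hammer lying on the bench to the right and beyond the board, 260 mm long along its own x, steel head (90 mm wide) at the +x end, wooden handle. Origin under its middle.
- offcut: Bystander: pine offcut 110 mm (x) by 30 by 20 mm lying flat between board and robot. Origin at the centre of its underside.
There are look-alikes about, which are no part of the job. What is meant by the part that bears cup_mid is not turquoise, and is the smaller of those in its own colour. Leave any pink look-alike of the part that bears post_mid alone.

How it is judged:
At the end, for the whole second after the job is handed in: House mid-board (15 mm), square to it (10 deg), perch to the front; roof flat on it, centred (13 mm), square (10 deg); cup left, post right, upright on the board, mid-gap (15 mm along, 20 mm across the board). All released, at rest; bystanders moved at most 25 mm (x of house_mid in the frame of board between -0.015 and 0.015 m and y of house_mid in the frame of board between -0.015 and 0.015 m and z of house_mid in the frame of board between 0.0485 and 0.0605 m and angle between the x axis of house_mid and the x axis of board, either way round below 0.17 rad and x of house_perch in the frame of board below -0.05 m and angle between each of house_mid, roof_strip's own z axis and vertical below 0.08 rad and x of roof_strip in the frame of house_mid between -0.013 and 0.013 m and y of roof_strip in the frame of house_mid between -0.013 and 0.013 m and z of roof_strip in the frame of house_mid between 0.066 and 0.078 m and angle between the x axis of roof_strip and the x axis of house_mid, either way round below 0.17 rad and x of cup_mid in the frame of board between -0.02 and 0.02 m and y of cup_mid in the frame of board between 0.0925 and 0.1225 m and z of cup_mid in the frame of board between 0.031 and 0.043 m and angle between each of cup_mid, post_mid's own z axis and vertical below 0.1 rad and x of post_mid in the frame of board between -0.02 and 0.02 m and y of post_mid in the frame of board between -0.1225 and -0.0925 m and z of post_mid in the frame of board between 0.036 and 0.048 m and linear speed of each of house, roof, cup, post below 0.02 m/s); the robot touches nothing.
It fails at once if the glue bottle is moved from its place by more than 25 mm (distance of glue from where it was at the start of the episode above 0.025 m).
It fails at once if the hammer is moved from its place by more than 25 mm (distance of hammer from where it was at the start of the episode above 0.025 m).
It fails at once if the pine offcut is moved from its place by more than 25 mm (distance of offcut from where it was at the start of the episode above 0.025 m).
It also fails if it takes over 115 s, if anything falls off the work surface, if the arm or the gripper's body presses on something with over 40 N, if the wrist force passes 120 N, or if a joint passes its speed limit or range.

## Working session

There is one attempt and no reset: what is moved stays moved. The work goes in short steps, Python scripts to look and compute and a shell command to move; the robot and the scene stay as the last step left them, time stands still between calls to the robot, and variables do not carry over. Pictures are saved under pics/ and viewed, about 12 in all and at most 16, crops included, and the job is handed in when it is done.

```bash
mkdir -p pics; cat > h.py <<'E'
from bench import robot
import numpy as np, cv2
def cap(n):
    c=robot.capture(n); R=cv2.Rodrigues(np.array(c['rvec'],float))[0]; t=np.array(c['tvec'],float).ravel()
    d=c['depth']; v,u=np.mgrid[:480,:640]
    P=np.stack([(u-c['cx'])/c['fx']*d,(v-c['cy'])/c['fy']*d,d],-1)
    W=(P-t)@R; W[d==0]=np.nan
    return c['image'],W,R,t,c
def save(img,name): cv2.imwrite('pics/'+name+'.png',img[...,::-1])
E
python3 - <<'E'
from h import *
for n in('top','side'):
    im,W,R,t,c=cap(n); save(im,n+'0'); np.savez(n+'0.npz',im=im,W=W); print(n,-R.T@t,R[2])
o=robot.get_obs(); print(o['time'],o['ee_pos'],o['eef_rot'],o['grip_width'])
E
```

```text
top [ 0.45019388 -0.01228004  1.14013919] [ 0.08088316  0.02339143 -0.99644907]
side [0.08291557 0.54409982 0.87437599] [ 0.43956966 -0.48821372 -0.75394023]
0.1 [ 0.18036645 -0.49269009  0.23070403] [ 8.19647191e-01 -5.72868257e-01 -4.78077848e-04 -4.62951750e-04] 0.08549004060684723
```

View pics/top0.png

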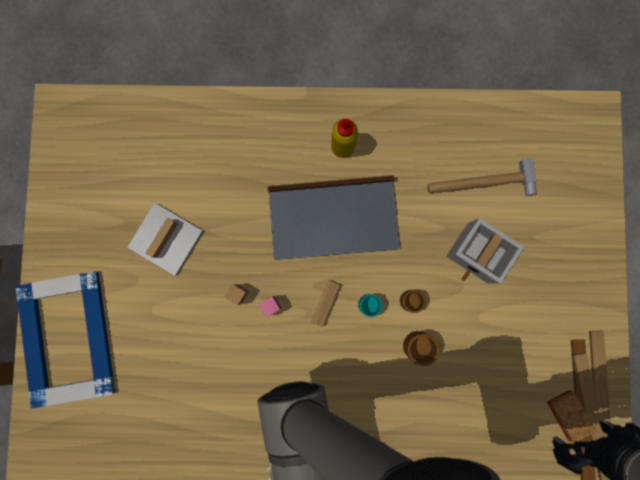

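View pics/side0.png

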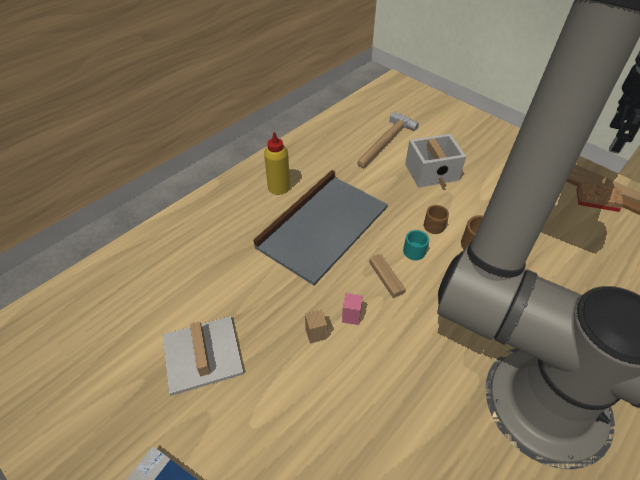

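Top view:
- **Cup:** the candidates are turquoise (371,305), small brown (413,300) and large brown (422,348). I choose (413,300).
- **Post:** the candidates are natural wood (236,294) and pink (271,306). I choose (236,294).
- **House:** (485,250), with its perch towards (465,275).
- **Roof:** (165,240).
- **Board:** (335,218), with the batten on the far edge.

Next I'll measure these and check one crop.

```bash
python3 - <<'E'
from h import *
z=np.load('top0.npz'); im,W=z['im'],z['W']
save(cv2.resize(im[270:380,210:450],None,fx=3,fy=3,interpolation=cv2.INTER_CUBIC),'crop0')
def rect(n,r,z0,z1):
    y0,y1,x0,x1=r; w=W[y0:y1,x0:x1].reshape(-1,3); m=(w[:,2]>z0)&(w[:,2]<z1); p=w[m]
    if len(p)<5: print(n,'few');return
    # biggest blob
    k=((W[...,2]>z0)&(W[...,2]<z1)).astype(np.uint8); q=np.zeros_like(k); q[y0:y1,x0:x1]=k[y0:y1,x0:x1]
    c,l,s,_=cv2.connectedComponentsWithStats(q); i=1+np.argmax(s[1:,4]); p=W[l==i]
    R=cv2.minAreaRect((p[:,:2]*1000).astype(np.float32))
    print(n,len(p),'c',np.round(R[0],1),'size',np.round(R[1],1),'ang',round(R[2],1),'zmed',round(np.median(p[:,2])*1000,1),'mean',np.round(p.mean(0)*1000,1))
rect('board',(170,265,262,405),.006,.02)
rect('batten',(170,265,262,405),.024,.05)
rect('houserim',(210,290,440,530),.075,.12)
rect('perch',(250,290,455,480),.012,.06)
rect('roof',(195,285,120,210),.006,.02)
rect('strip',(195,285,120,210),.03,.07)
rect('cup',(285,316,395,430),.04,.065)
rect('bigcup',(325,370,398,442),.045,.11)
rect('turq',(288,322,355,387),.04,.1)
rect('post',(280,310,220,252),.05,.08)
rect('pink',(293,320,258,285),.04,.09)
rect('offcut',(275,330,308,345),.012,.03)
rect('glue',(110,165,325,365),.03,.25)
rect('hammer',(155,200,425,540),.008,.1)
print('table',np.nanmedian(W[330:370,200:300,2]))
E
```

```text
board 8513 c [604.2 -30.8] size [169.3 310.4] ang 6.1 zmed 11.6 mean [604.  -31.4  11.6]
batten 676 c [693.1 -21. ] size [ 13.7 308.4] ang 6.1 zmed 31.2 mean [692.7 -22.4  31.1]
houserim 1218 c [ 531.5 -386.1] size [121.4 101.2] ang 57.1 zmed 83.9 mean [ 531.1 -386.2   83.5]
perch 156 c [ 483.1 -342.4] size [81.7 30.8] ang 57.2 zmed 28.1 mean [ 490.6 -349.8   33.4]
roof 2437 c [549.3 386.7] size [142.1 130.4] ang 61.0 zmed 11.9 mean [548.6 384.6  11.9]
strip 438 c [549.7 386.8] size [22.3 99.7] ang 61.0 zmed 46.1 mean [549.  385.   44.7]
cup 169 c [ 411.  -222.1] size [51.4 53.3] ang 0.6 zmed 49.1 mean [ 410.7 -222.3   48.7]
bigcup 395 c [ 302.9 -240.6] size [72.8 71.4] ang 45.6 zmed 65.8 mean [ 302.8 -240.    63.6]
turq 149 c [ 399.5 -120.4] size [51.4 51.5] ang 2.4 zmed 49.4 mean [ 399.6 -121.3   49. ]
post 251 c [417.9 197.8] size [37.3 36. ] ang 59.3 zmed 59.5 mean [417.9 196.8  59.3]
pink 253 c [391.8 116.4] size [35.6 36.8] ang 32.2 zmed 59.5 mean [392.3 115.5  59.1]
offcut 566 c [400.3 -14.8] size [ 30.  109.9] ang 68.5 zmed 19.3 mean [400.4 -14.8  19.3]
glue 789 c [789.5 -50.3] size [59.3 54. ] ang 77.8 zmed 127.8 mean [780.5 -49.5 118.3]
hammer 1423 c [ 697.2 -393.2] size [ 87.8 261.8] ang 10.9 zmed 22.6 mean [ 707.6 -414.7   21.9]
table -0.0003140456895866854
```

View pics/crop0.png

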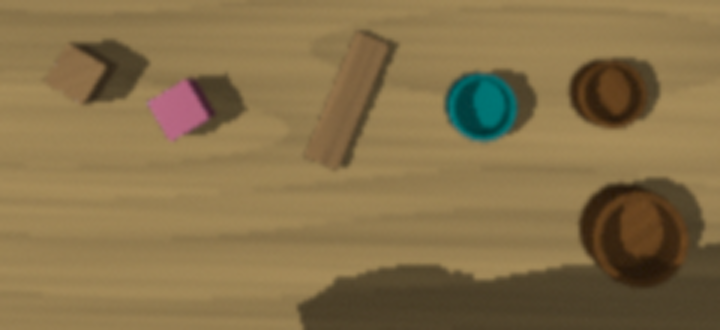

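The crop confirms it: the small brown cup at (413,300) and the natural-wood post at (236,294). The plan is to place the house first, then the cup, the post, and the roof last. Board centre is (0.610, -0.030) with yaw 6.1°, and house yaw is -32.9°.

```bash
python3 -m inch '[{"travel":[3.51,1.07,-0.3],"twist":-5.3},{"travel":[3.51,1.07,-0.3],"twist":-5.3},{"travel":[3.51,1.07,-0.3],"twist":-5.3},{"travel":[3.51,1.07,-0.3],"twist":-5.3},{"travel":[3.51,1.07,-0.3],"twist":-5.3},{"travel":[3.51,1.07,-0.3],"twist":-5.3},{"travel":[3.51,1.07,-0.3],"twist":-5.3},{"travel":[3.51,1.07,-0.3],"twist":-5.3},{"travel":[3.51,1.07,-0.3],"twist":-5.3},{"travel":[3.51,1.07,-0.3],"twist":-5.3},{"travel":[0,0,0],"twist":0},{"travel":[0,0,0],"twist":0}]' 0.1 60
cat > st.py <<'E'
from h import *
from scipy.spatial.transform import Rotation as Rn
def st():
    o=robot.get_obs(); r=Rn.from_quat(o['eef_rot']).as_matrix()
    print('t',round(o['time'],2),'tcp mm',np.round(o['ee_pos']*1000 if hasattr(o['ee_pos'],'shape') else np.array(o['ee_pos'])*1000,1),'phi',round(np.degrees(np.arctan2(r[1,0],r[0,0])),1),'tilt',np.round(r[:2,2],3),'w',round(o['grip_width']*1000,1),'F',np.round(o['force'],1),'j6',round(o['joints'][5],2))
if __name__=='__main__': st()
E
python3 st.py; python3 - <<'E'
from h import *
im,W,R,t,c=cap('wrist'); save(im,'w1'); k=(W[...,2]>.078)&(W[...,2]<.092); k[:,:]&=True
q=k.astype(np.uint8); n,l,s,_=cv2.connectedComponentsWithStats(q); i=1+np.argmax(s[1:,4]); p=W[l==i]
print(cv2.minAreaRect((p[:,:2]*1000).astype(np.float32)),s[i])
E
```

```text
time: 1.3
ee_pos: [0.5316, -0.3853, 0.2002]
eef_rot: [-0.479, 0.878, 0.001, -0.001]
force: [-0.7, 0.1, -0.6]
grip_width: 0.0471
t 1.3 tcp mm [ 531.6 -385.3  200.2] phi -122.8 tilt [-0.002  0.001] w 47.1 F [-0.7  0.1 -0.6] j6 1.4
((532.8760986328125, -388.0032958984375), (120.49207305908203, 100.64401245117188), 57.30878829956055) [  230   157   183   140 11646]
```

View pics/w1.png

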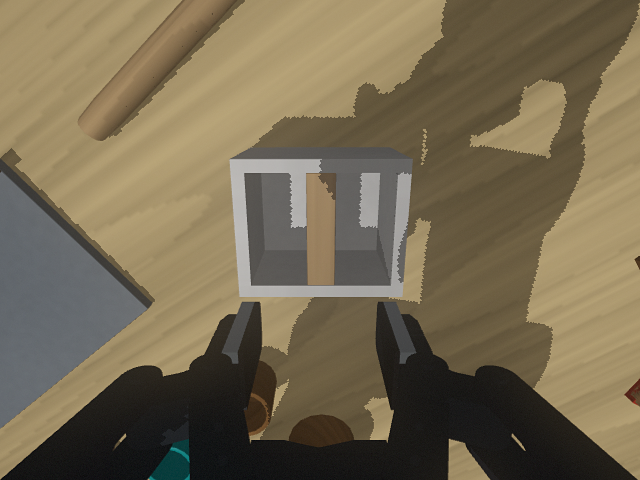

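Wrist view: the rail is aligned with the jaws at (320,230), and the house reads (532.9,-388.0). I'll go down and grip.

```bash
python3 -m inch '[{"travel":[0.05,-0.18,-3],"twist":0},{"travel":[0,0,-3],"twist":0},{"travel":[0,0,-3],"twist":0},{"travel":[0,0,-2],"twist":0},{"travel":[0,0,-1.2],"twist":0},{"travel":[0,0,-1.2],"twist":0},{"travel":[0,0,-1.1],"twist":0},{"travel":[0,0,0],"twist":0}]'; python3 -m inch '[{"travel":[0,0,0],"twist":0},{"travel":[0,0,0],"twist":0},{"travel":[0,0,0],"twist":0},{"travel":[0,0,0],"twist":0},{"travel":[0,0,0],"twist":0},{"travel":[0,0,0],"twist":0},{"travel":[0,0,0],"twist":0},{"travel":[0,0,0],"twist":0}]' -1 80; python3 st.py
```

```text
time: 2.15
ee_pos: [0.5312, -0.3876, 0.0552]
eef_rot: [-0.478, 0.878, 0.001, -0.0]
force: [-0.3, -0.4, 0.1]
grip_width: 0.0474
time: 2.95
ee_pos: [0.5325, -0.3882, 0.0575]
eef_rot: [-0.478, 0.878, -0.001, 0.0]
force: [-0.2, 1.7, 5.9]
grip_width: 0.0184
t 2.95 tcp mm [ 532.5 -388.2   57.5] phi -122.9 tilt [ 0.002 -0.001] w 18.4 F [-0.2  1.7  5.9] j6 1.4
```

```bash
python3 -m inch '[{"travel":[0,0,2],"twist":0},{"travel":[0,0,3],"twist":0},{"travel":[0,0,3],"twist":0},{"travel":[0,0,0],"twist":0}]'; python3 -m inch '[{"travel":[0.5,2,0],"twist":3},{"travel":[0.8,3.5,0],"twist":3.8},{"travel":[0.8,3.7,0],"twist":4},{"travel":[0.8,3.7,0],"twist":4},{"travel":[0.8,3.7,0],"twist":4},{"travel":[0.8,3.7,0],"twist":4},{"travel":[0.8,3.7,0],"twist":4},{"travel":[0.8,3.7,0],"twist":4},{"travel":[0.8,3.5,0],"twist":4},{"travel":[0.5,3,0],"twist":3},{"travel":[0.2,1.6,0],"twist":1.2},{"travel":[0,0,0],"twist":0}]'; python3 - <<'E'
from st import *
st()
im,W,R,t,c=cap('top'); save(im[120:340,180:480],'t2')
o=robot.get_obs(); zz=o['ee_pos'][2]+.0275
def rect(r,z0,z1):
    k=((W[...,2]>z0)&(W[...,2]<z1)).astype(np.uint8); q=np.zeros_like(k); y0,y1,x0,x1=r; q[y0:y1,x0:x1]=k[y0:y1,x0:x1]
    n,l,s,_=cv2.connectedComponentsWithStats(q); i=1+np.argmax(s[1:,4]); p=W[l==i]
    print(cv2.minAreaRect((p[:,:2]*1000).astype(np.float32)),s[i],np.median(p[:,2]))
rect((130,300,230,450),zz-.006,zz+.006)
c2=cap('wrist'); W=c2[1]; save(c2[0],'w2'); rect((0,480,0,640),zz-.006,zz+.006)
E
```

```text
time: 3.35
ee_pos: [0.5335, -0.3892, 0.1399]
eef_rot: [-0.478, 0.878, -0.003, 0.001]
force: [0.4, -0.5, -5.7]
grip_width: 0.0187
time: 4.55
ee_pos: [0.6067, -0.0269, 0.1341]
eef_rot: [0.745, -0.667, -0.002, 0.001]
force: [-1.3, -0.6, -6.4]
grip_width: 0.0186
t 4.55 tcp mm [606.7 -26.9 134.1] phi -83.7 tilt [-0.004  0.001] w 18.6 F [-1.3 -0.6 -6.4] j6 1.29
((577.345947265625, -21.358295440673828), (46.158817291259766, 104.5592269897461), 5.669960975646973) [305 214  51  22 374] 0.16109365789781988
((611.4383544921875, -29.143218994140625), (92.5523452758789, 121.16686248779297), 6.405925750732422) [  124   215   390   232 33801] 0.16218462755811372
```

View pics/w2.png

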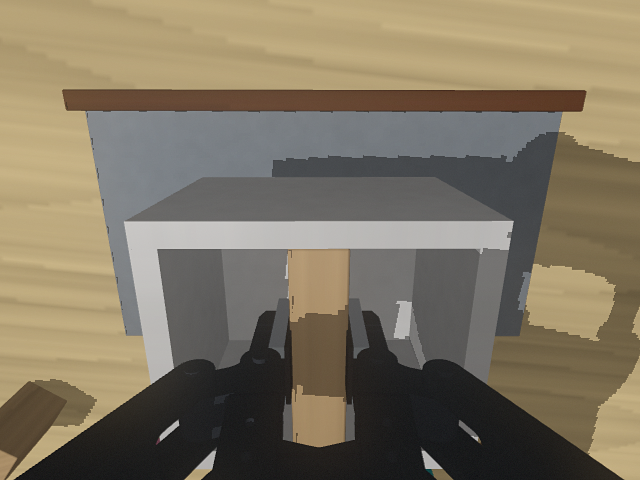

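Wrist view: the house is square over the board, within about 3 mm of centre. I'll correct that and lower it.

```bash
python3 -m inch '[{"travel":[0.3,-0.2,-1.5],"twist":0},{"travel":[0,0,-1.8],"twist":0},{"travel":[0,0,-1.2],"twist":0},{"travel":[0,0,-0.8],"twist":0},{"travel":[0,0,-0.5],"twist":0},{"travel":[0,0,0],"twist":0}]'; python3 st.py
```

```text
time: 5.25
ee_pos: [0.6107, -0.0321, 0.0776]
eef_rot: [0.744, -0.669, -0.0, 0.0]
force: [-0.5, -0.2, -5.2]
grip_width: 0.0188
t 5.25 tcp mm [610.7 -32.1  77.6] phi -83.9 tilt [-0.001  0.   ] w 18.8 F [-0.5 -0.2 -5.2] j6 1.29
```

```bash
python3 -m inch '[{"travel":[0,0.15,-0.4],"twist":0},{"travel":[0,0,-0.3],"twist":0},{"travel":[0,0,-0.1],"twist":0},{"travel":[0,0,0],"twist":0},{"travel":[0,0,0],"twist":0}]'; python3 st.py
```

```text
time: 5.75
ee_pos: [0.6111, -0.0303, 0.0705]
eef_rot: [0.744, -0.668, 0.0, -0.0]
force: [0.1, 0.6, -5.2]
grip_width: 0.0188
t 5.75 tcp mm [611.1 -30.3  70.5] phi -83.9 tilt [ 0. -0.] w 18.8 F [ 0.1  0.6 -5.2] j6 1.29
```

```bash
python3 -m inch '[{"travel":[-0.05,0,-0.1],"twist":0},{"travel":[0,0,-0.1],"twist":0},{"travel":[0,0,0],"twist":0}]'; python3 -m inch '[{"travel":[0,0,0],"twist":0},{"travel":[0,0,0],"twist":0},{"travel":[0,0,0],"twist":0},{"travel":[0,0,0],"twist":0},{"travel":[0,0,0],"twist":0}]' 0.1; python3 -m inch '[{"travel":[0,0,1],"twist":0},{"travel":[0,0,3],"twist":0},{"travel":[0,0,3],"twist":0},{"travel":[0,0,3],"twist":0},{"travel":[0,0,3],"twist":0},{"travel":[0,0,0],"twist":0}]';  python3 st.py
```

```text
time: 6.05
ee_pos: [0.6106, -0.0304, 0.0695]
eef_rot: [0.744, -0.668, 0.0, -0.0]
force: [-4.2, 0.5, 4.1]
grip_width: 0.019
time: 6.55
ee_pos: [0.6105, -0.0303, 0.0683]
eef_rot: [0.744, -0.669, 0.0, -0.0]
force: [-0.4, -0.7, 0.7]
grip_width: 0.0468
time: 7.15
ee_pos: [0.6127, -0.0307, 0.2041]
eef_rot: [0.744, -0.668, 0.004, -0.003]
force: [0.6, 0.7, 0.7]
grip_width: 0.0472
t 7.15 tcp mm [612.7 -30.7 204.1] phi -83.9 tilt [ 0.01  -0.002] w 47.2 F [0.6 0.7 0.7] j6 1.29
```

```bash
python3 -m inch '[{"travel":[-1.8,-1.73,0],"twist":8.18},{"travel":[-1.8,-1.73,0],"twist":8.18},{"travel":[-1.8,-1.73,0],"twist":8.18},{"travel":[-1.8,-1.73,0],"twist":8.18},{"travel":[-1.8,-1.73,0],"twist":8.18},{"travel":[-1.8,-1.73,0],"twist":8.18},{"travel":[-1.8,-1.73,-1],"twist":8.18},{"travel":[-1.8,-1.73,-1],"twist":8.18},{"travel":[-1.8,-1.73,-1],"twist":8.18},{"travel":[-1.8,-1.73,-1],"twist":8.18},{"travel":[-1.8,-1.73,0],"twist":8.2},{"travel":[-0.15,-0.13,0],"twist":0}]' 1; python3 -m inch '[{"travel":[0,0,0],"twist":0}]';  python3 - <<'E'
from st import *
st()
def rect(W,r,z0,z1):
    k=((W[...,2]>z0)&(W[...,2]<z1)).astype(np.uint8); q=np.zeros_like(k); y0,y1,x0,x1=r; q[y0:y1,x0:x1]=k[y0:y1,x0:x1]
    n,l,s,_=cv2.connectedComponentsWithStats(q)
    for i in range(1,n):
        if s[i,4]>100: p=W[l==i]; print(np.round(np.array(sum([list(a) if hasattr(a,'__len__') else [a] for a in cv2.minAreaRect((p[:,:2]*1000).astype(np.float32))],[])),1),s[i],round(np.median(p[:,2]),4))
a=cap('top'); save(a[0],'t3'); print('house');rect(a[1],(140,300,230,440),.09,.105)
b=cap('wrist'); save(b[0],'w3'); print('cup');rect(b[1],(0,480,0,640),.042,.056)
E
```

```text
time: 8.35
ee_pos: [0.4092, -0.223, 0.158]
eef_rot: [0.999, 0.054, -0.001, -0.0]
force: [0.5, 0.9, 0.4]
grip_width: 0.0856
time: 8.45
ee_pos: [0.4108, -0.2221, 0.1584]
eef_rot: [0.999, 0.051, 0.0, -0.0]
force: [0.6, -0.5, -0.1]
grip_width: 0.0851
t 8.45 tcp mm [ 410.8 -222.1  158.4] phi 5.8 tilt [0. 0.] w 85.1 F [ 0.6 -0.5 -0.1] j6 -0.76
house
[609.5 -29.6 100.7 120.1   6.2] [ 306  189   56   48 1049] 0.0964
cup
[572.1 -85.8  21.9  43.4  45.6] [ 593    0   47   63 1094] 0.049
[ 400.1 -123.    53.7   52.9    6.6] [ 271   29   90   96 2484] 0.0501
[ 320.9 -226.8   28.3   70.7   43.2] [134 195  82  86 761] 0.0492
[ 412.7 -223.5   53.1   53.2   18.3] [ 280  198   78   77 1924] 0.0499
[ 293.6 -252.7   32.3   59.3   45.1] [ 111  215   82   78 1164] 0.0492
```

View pics/w3.png

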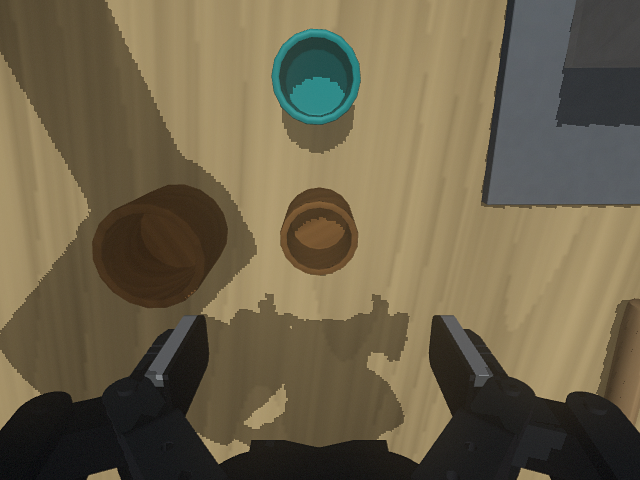

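House placed: it reads (609.5,-29.6), yaw 6.2°. In the wrist view the small brown cup at (319,237) is between the open jaws, so I'll go down.

```bash
python3 -m inch '[{"travel":[0.15,-0.1,-2.5],"twist":0},{"travel":[0,0,-3],"twist":0},{"travel":[0,0,-3],"twist":0},{"travel":[0,0,-2.5],"twist":0},{"travel":[0,0,-1.5],"twist":0},{"travel":[0,0,-0.9],"twist":0},{"travel":[0,0,-0.5],"twist":0},{"travel":[0,0,0],"twist":0}]'; python3 -m inch '[{"travel":[0,0,0],"twist":0},{"travel":[0,0,0],"twist":0},{"travel":[0,0,0],"twist":0},{"travel":[0,0,0],"twist":0},{"travel":[0,0,0],"twist":0},{"travel":[0,0,0],"twist":0}]' -1 40; python3 st.py
```

```text
time: 9.35
ee_pos: [0.4128, -0.2227, 0.0192]
eef_rot: [0.999, 0.053, 0.0, -0.0]
force: [-0.0, -0.1, 0.7]
grip_width: 0.0855
time: 9.95
ee_pos: [0.4129, -0.2233, 0.0204]
eef_rot: [0.999, 0.053, 0.001, 0.001]
force: [0.2, 1.2, 5.3]
grip_width: 0.0529
t 9.95 tcp mm [ 412.9 -223.3   20.4] phi 6.1 tilt [ 0.002 -0.001] w 52.9 F [0.2 1.2 5.3] j6 -0.77
```

```bash
python3 -m inch '[{"travel":[0,0,2],"twist":0},{"travel":[0,0,4],"twist":0},{"travel":[0,0,4],"twist":0},{"travel":[0,0,3],"twist":0},{"travel":[0,0,0],"twist":0}]'; python3 -m inch '[{"travel":[1,1.6,0],"twist":0},{"travel":[1.7,2.8,0],"twist":0},{"travel":[1.8,2.9,0],"twist":0},{"travel":[1.8,2.9,0],"twist":0},{"travel":[1.8,2.9,0],"twist":0},{"travel":[1.8,2.9,0],"twist":0},{"travel":[1.8,2.9,0],"twist":0},{"travel":[1.8,2.9,0],"twist":0},{"travel":[1.8,2.9,0],"twist":0},{"travel":[1.7,2.8,0],"twist":0},{"travel":[1.3,2,0],"twist":0},{"travel":[0.3,0.5,0],"twist":0}]'; python3 -m inch '[{"travel":[0,0,0],"twist":0},{"travel":[0,0,0],"twist":0}]'; python3 st.py
```

```text
time: 10.45
ee_pos: [0.4144, -0.2244, 0.1537]
eef_rot: [0.999, 0.053, 0.004, 0.003]
force: [-0.9, -0.2, 0.1]
grip_width: 0.0528
time: 11.65
ee_pos: [0.5988, 0.0792, 0.1481]
eef_rot: [0.999, 0.054, -0.0, -0.0]
force: [-0.7, -1.0, -0.5]
grip_width: 0.0526
time: 11.85
ee_pos: [0.5977, 0.0762, 0.1487]
eef_rot: [0.999, 0.053, -0.001, 0.0]
force: [0.1, 0.0, -0.9]
grip_width: 0.0529
t 11.85 tcp mm [597.7  76.2 148.7] phi 6.1 tilt [-0.001 -0.   ] w 52.9 F [ 0.1  0.  -0.9] j6 -0.11
```

```bash
python3 -m inch '[{"travel":[0.1,0.1,-3],"twist":0},{"travel":[0,0,-3],"twist":0},{"travel":[0,0,-2.5],"twist":0},{"travel":[0,0,-1.5],"twist":0},{"travel":[0,0,-0.8],"twist":0},{"travel":[0,0,-0.4],"twist":0},{"travel":[0,0,-0.25],"twist":0},{"travel":[0,0,-0.15],"twist":0},{"travel":[0,0,0],"twist":0},{"travel":[0,0,0],"twist":0}]'; python3 st.py
```

```text
time: 12.85
ee_pos: [0.5997, 0.0781, 0.0339]
eef_rot: [0.999, 0.053, 0.001, 0.0]
force: [-0.5, 0.1, 0.5]
grip_width: 0.0528
t 12.85 tcp mm [599.7  78.1  33.9] phi 6.1 tilt [ 0.001 -0.   ] w 52.8 F [-0.5  0.1  0.5] j6 -0.1
```

```bash
python3 -m inch '[{"travel":[-0.1,-0.1,-0.15],"twist":0},{"travel":[0,0,-0.1],"twist":0},{"travel":[0,0,0],"twist":0}]'; python3 -m inch '[{"travel":[0,0,0],"twist":0},{"travel":[0,0,0],"twist":0},{"travel":[0,0,0],"twist":0},{"travel":[0,0,0],"twist":0},{"travel":[0,0,0],"twist":0}]' 1; python3 -m inch '[{"travel":[0,0,1],"twist":0},{"travel":[0,0,3],"twist":0},{"travel":[0,0,4],"twist":0},{"travel":[0,0,4],"twist":0},{"travel":[0,0,2],"twist":0},{"travel":[0,0,0],"twist":0}]';  python3 st.py
```

```text
time: 13.15
ee_pos: [0.599, 0.0772, 0.0324]
eef_rot: [0.999, 0.053, 0.001, -0.0]
force: [-1.5, 0.7, 9.0]
grip_width: 0.0527
time: 13.65
ee_pos: [0.5984, 0.0771, 0.0306]
eef_rot: [0.999, 0.053, -0.0, -0.0]
force: [-0.0, 0.7, -0.5]
grip_width: 0.0852
time: 14.25
ee_pos: [0.6004, 0.0771, 0.1754]
eef_rot: [0.999, 0.053, 0.004, 0.0]
force: [0.5, 0.1, -0.2]
grip_width: 0.0857
t 14.25 tcp mm [600.4  77.1 175.4] phi 6.1 tilt [0.008 0.   ] w 85.7 F [ 0.5  0.1 -0.2] j6 -0.11
```

```bash
python3 -m inch '[{"travel":[-1,0.6,0],"twist":-2.8},{"travel":[-1.9,1.25,0],"twist":-4},{"travel":[-2,1.3,0],"twist":-4},{"travel":[-2,1.3,0],"twist":-4},{"travel":[-2,1.3,0],"twist":-4},{"travel":[-2,1.3,0],"twist":-4},{"travel":[-2,1.3,0],"twist":-4},{"travel":[-2,1.3,0],"twist":-4},{"travel":[-1.9,1.3,-1],"twist":-4},{"travel":[-1.1,0.95,-1],"twist":-2},{"travel":[0,0,0],"twist":0},{"travel":[0,0,0],"twist":0}]'; python3 - <<'E'
from st import *
st()
def rect(W,z0,z1):
    k=((W[...,2]>z0)&(W[...,2]<z1)).astype(np.uint8)
    n,l,s,_=cv2.connectedComponentsWithStats(k)
    for i in range(1,n):
        if s[i,4]>300: p=W[l==i]; print(np.round(np.array(sum([list(a) if hasattr(a,'__len__') else [a] for a in cv2.minAreaRect((p[:,:2]*1000).astype(np.float32))],[])),1),s[i],round(np.median(p[:,2]),4))
b=cap('wrist'); save(b[0],'w4'); rect(b[1],.054,.066)
a=cap('top'); rect(a[1],.054,.067)
E
```

```text
time: 15.45
ee_pos: [0.4195, 0.1959, 0.1506]
eef_rot: [0.965, -0.264, -0.0, 0.0]
force: [0.3, -0.0, 0.1]
grip_width: 0.0853
t 15.45 tcp mm [419.5 195.9 150.6] phi -30.6 tilt [-0.001 -0.   ] w 85.3 F [ 0.3 -0.   0.1] j6 0.81
[419.4 196.5  36.4  36.   59.8] [ 288  215   57   56 3108] 0.0603
[585.3  81.8  51.6  24.4  73.7] [ 602  222   38   78 1313] 0.0609
[393.4 115.1  37.1  36.3  32.7] [ 310  323   68   62 2498] 0.0603
[559.3  -5.6  74.6  25.8  74. ] [601 328  39  84 869] 0.0595
```

View pics/w4.png

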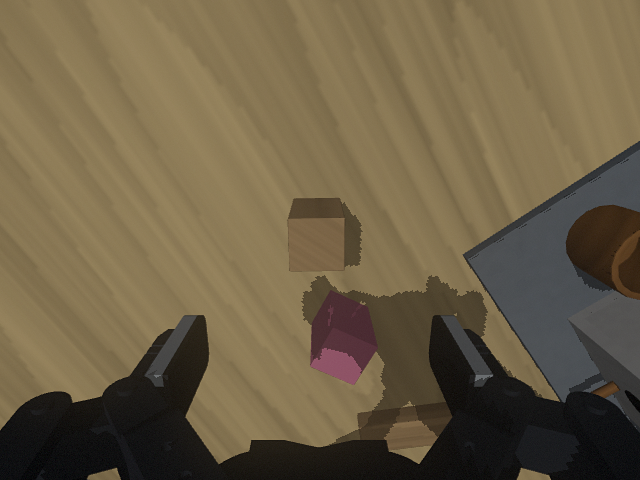

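In the wrist view the natural post at (316,244) is square between the jaws, and the pink one at (345,338) is clear. I'll grip the natural post.

```bash
python3 -m inch '[{"travel":[0,0.05,-2.5],"twist":0},{"travel":[0,0,-3],"twist":0},{"travel":[0,0,-3],"twist":0},{"travel":[0,0,-2],"twist":0},{"travel":[0,0,-1.2],"twist":0},{"travel":[0,0,-0.7],"twist":0},{"travel":[0,0,0],"twist":0}]'; python3 -m inch '[{"travel":[0,0,0],"twist":0},{"travel":[0,0,0],"twist":0},{"travel":[0,0,0],"twist":0},{"travel":[0,0,0],"twist":0},{"travel":[0,0,0],"twist":0},{"travel":[0,0,0],"twist":0},{"travel":[0,0,0],"twist":0}]' -1 50; python3 st.py;  python3 -m inch '[{"travel":[0,0,2],"twist":0},{"travel":[0,0,4],"twist":0},{"travel":[0,0,4],"twist":0},{"travel":[0,0,4],"twist":0},{"travel":[0,0,0],"twist":0}]'; python3 st.py
```

```text
time: 16.25
ee_pos: [0.4197, 0.1961, 0.0263]
eef_rot: [0.964, -0.265, -0.0, 0.0]
force: [-0.2, -0.2, -0.1]
grip_width: 0.0856
time: 16.95
ee_pos: [0.42, 0.1968, 0.0275]
eef_rot: [0.964, -0.265, 0.001, -0.0]
force: [-0.6, 0.1, 6.6]
grip_width: 0.0353
t 16.95 tcp mm [420.  196.8  27.5] phi -30.7 tilt [0.002 0.   ] w 35.3 F [-0.6  0.1  6.6] j6 0.81
time: 17.45
ee_pos: [0.4222, 0.1975, 0.1718]
eef_rot: [0.964, -0.265, 0.004, -0.003]
force: [-0.9, -0.8, -1.9]
grip_width: 0.0354
t 17.45 tcp mm [422.2 197.5 171.8] phi -30.7 tilt [0.01  0.003] w 35.4 F [-0.9 -0.8 -1.9] j6 0.81
```

```bash
python3 -m inch '[{"travel":[1,-1.6,0],"twist":2.3},{"travel":[1.75,-2.9,0],"twist":3.2},{"travel":[1.75,-2.9,0],"twist":3.2},{"travel":[1.75,-2.9,0],"twist":3.2},{"travel":[1.75,-2.9,0],"twist":3.2},{"travel":[1.75,-2.9,0],"twist":3.2},{"travel":[1.75,-2.9,0],"twist":3.2},{"travel":[1.75,-2.9,0],"twist":3.2},{"travel":[1.75,-2.9,0],"twist":3.2},{"travel":[1.75,-2.9,0],"twist":3.2},{"travel":[1.75,-2.9,0],"twist":3.2},{"travel":[1.64,-2.75,0],"twist":2.5}]'; python3 -m inch '[{"travel":[0,0,0],"twist":0},{"travel":[0,0,0],"twist":0},{"travel":[0,0,0],"twist":0}]'; python3 st.py
```

```text
time: 18.65
ee_pos: [0.621, -0.1382, 0.1655]
eef_rot: [0.999, 0.054, -0.001, -0.0]
force: [-0.1, 0.5, -1.0]
grip_width: 0.0353
time: 18.95
ee_pos: [0.6201, -0.1359, 0.1661]
eef_rot: [0.999, 0.053, -0.001, -0.0]
force: [0.0, -0.1, -1.1]
grip_width: 0.0357
t 18.95 tcp mm [ 620.1 -135.9  166.1] phi 6.1 tilt [-0.002  0.001] w 35.7 F [ 0.  -0.1 -1.1] j6 -0.44
```

```bash
python3 -m inch '[{"travel":[0.1,-0.1,-3],"twist":0},{"travel":[0,0,-3.5],"twist":0},{"travel":[0,0,-3],"twist":0},{"travel":[0,0,-1.5],"twist":0},{"travel":[0,0,-0.8],"twist":0},{"travel":[0,0,-0.4],"twist":0},{"travel":[0,0,-0.25],"twist":0},{"travel":[0,0,-0.15],"twist":0},{"travel":[0,0,0],"twist":0},{"travel":[0,0,0],"twist":0}]'; python3 st.py
```

```text
time: 19.95
ee_pos: [0.6222, -0.1381, 0.0415]
eef_rot: [0.999, 0.053, 0.001, 0.0]
force: [-0.2, 0.1, 0.1]
grip_width: 0.0357
t 19.95 tcp mm [ 622.2 -138.1   41.5] phi 6.1 tilt [ 0.001 -0.   ] w 35.7 F [-0.2  0.1  0.1] j6 -0.44
```

```bash
python3 -m inch '[{"travel":[-0.1,0.1,-0.15],"twist":0},{"travel":[0,0,-0.1],"twist":0},{"travel":[0,0,-0.05],"twist":0},{"travel":[0,0,0],"twist":0}]'; python3 -m inch '[{"travel":[0,0,0],"twist":0},{"travel":[0,0,0],"twist":0},{"travel":[0,0,0],"twist":0},{"travel":[0,0,0],"twist":0},{"travel":[0,0,0],"twist":0}]' 1; python3 -m inch '[{"travel":[0,0,1],"twist":0},{"travel":[0,0,3],"twist":0},{"travel":[0,0,4],"twist":0},{"travel":[0,0,4],"twist":0},{"travel":[0,0,4],"twist":0},{"travel":[0,0,0],"twist":0}]';  python3 st.py
```

```text
time: 20.35
ee_pos: [0.6211, -0.137, 0.0396]
eef_rot: [0.999, 0.053, 0.001, 0.0]
force: [-3.3, 1.5, 10.8]
grip_width: 0.0351
time: 20.85
ee_pos: [0.6208, -0.1369, 0.0376]
eef_rot: [0.999, 0.053, -0.0, -0.0]
force: [0.3, -0.3, 0.2]
grip_width: 0.0854
time: 21.45
ee_pos: [0.6237, -0.1378, 0.2056]
eef_rot: [0.999, 0.053, 0.006, 0.002]
force: [0.2, 0.1, 0.2]
grip_width: 0.0854
t 21.45 tcp mm [ 623.7 -137.8  205.6] phi 6.1 tilt [ 0.012 -0.004] w 85.4 F [0.2 0.1 0.2] j6 -0.44
```

```bash
python3 -m inch '[{"travel":[-0.35,2.4,0],"twist":4.3},{"travel":[-0.6,4.4,0],"twist":4.6},{"travel":[-0.6,4.4,0],"twist":4.6},{"travel":[-0.6,4.4,0],"twist":4.6},{"travel":[-0.6,4.4,0],"twist":4.6},{"travel":[-0.6,4.4,0],"twist":4.6},{"travel":[-0.6,4.4,0],"twist":4.6},{"travel":[-0.6,4.4,0],"twist":4.6},{"travel":[-0.6,4.4,0],"twist":4.6},{"travel":[-0.6,4.4,0],"twist":4.6},{"travel":[-0.6,4.4,0],"twist":4.6},{"travel":[-0.6,4.4,0],"twist":4.6}]' 0.2; python3 -m inch '[{"travel":[-0.2,1.6,-2],"twist":0},{"travel":[0,0,0],"twist":0},{"travel":[0,0,0],"twist":0}]'; python3 - <<'E'
from st import *
st()
def rect(W,r,z0,z1):
    k=((W[...,2]>z0)&(W[...,2]<z1)).astype(np.uint8);q=np.zeros_like(k); y0,y1,x0,x1=r; q[y0:y1,x0:x1]=k[y0:y1,x0:x1]
    n,l,s,_=cv2.connectedComponentsWithStats(q)
    for i in range(1,n):
        if s[i,4]>100: p=W[l==i]; print(np.round(np.array(sum([list(a) if hasattr(a,'__len__') else [a] for a in cv2.minAreaRect((p[:,:2]*1000).astype(np.float32))],[])),1),s[i],round(np.median(p[:,2]),4))
b=cap('wrist'); save(b[0],'w5'); print('strip');rect(b[1],(0,480,0,640),.042,.052)
a=cap('top'); save(a[0],'t5'); print('house');rect(a[1],(140,300,230,440),.09,.105);print('cup etc');rect(a[1],(170,265,262,405),.058,.076)
E
```

```text
time: 22.65
ee_pos: [0.5507, 0.3728, 0.1979]
eef_rot: [0.861, 0.509, 0.0, 0.0]
force: [0.4, -0.1, -0.7]
grip_width: 0.0511
time: 22.95
ee_pos: [0.549, 0.3867, 0.1774]
eef_rot: [0.862, 0.508, -0.001, 0.0]
force: [-0.1, -0.4, 0.5]
grip_width: 0.0514
t 22.95 tcp mm [549.  386.7 177.4] phi 61.0 tilt [-0.001 -0.001] w 51.4 F [-0.1 -0.4  0.5] j6 -0.57
strip
[551.4 385.7  20.  100.6  61. ] [ 305  160   29  132 3552] 0.0474
[580.7  89.   40.8  10.4  57.6] [ 14 407  53  17 381] 0.047
[594.1  57.2   6.2  24.9  75.1] [ 13 429  22  25 273] 0.0473
[602.8  28.5  18.7   3.2   5.9] [  0 448  13  21 108] 0.0487
house
[609.7 -29.6 100.8 120.3   6.2] [ 306  189   56   48 1047] 0.0963
cup etc
[ 620.5 -136.4   36.8   36.7    6.1] [371 203  17  17 254] 0.0714
[598.6  78.4  50.6  50.    2.2] [277 208  22  22 129] 0.0612
```

View pics/t5.png

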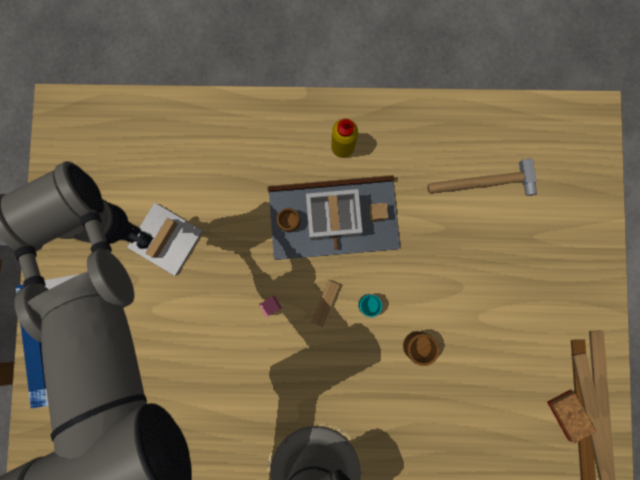

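View pics/w5.png

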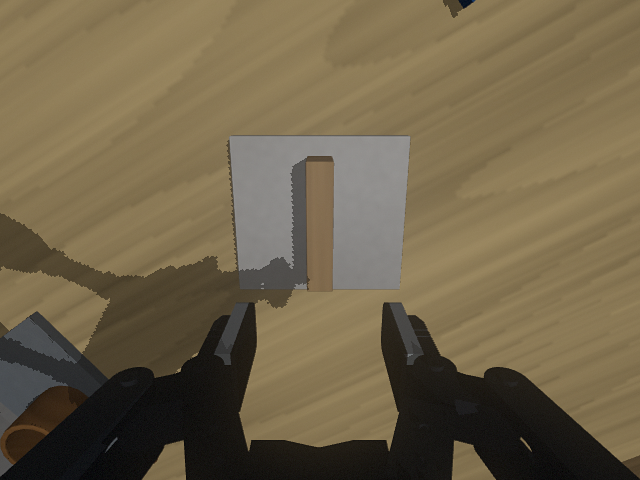

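Top view: the house at (334,213), cup at (288,219) and post at (380,211) are in place, and the bystanders haven't moved. Wrist view: the roof strip at (319,220) is square to the jaws.

```bash
python3 -m inch '[{"travel":[0.15,-0.05,-3],"twist":0},{"travel":[0,0,-4],"twist":0},{"travel":[0,0,-3.5],"twist":0},{"travel":[0,0,-2.5],"twist":0},{"travel":[0,0,-1.5],"twist":0},{"travel":[0,0,-0.8],"twist":0},{"travel":[0,0,-0.4],"twist":0},{"travel":[0,0,0],"twist":0}]'; python3 -m inch '[{"travel":[0,0,0],"twist":0},{"travel":[0,0,0],"twist":0},{"travel":[0,0,0],"twist":0},{"travel":[0,0,0],"twist":0},{"travel":[0,0,0],"twist":0},{"travel":[0,0,0],"twist":0},{"travel":[0,0,0],"twist":0}]' -1 80; python3 st.py;  python3 -m inch '[{"travel":[0,0,2],"twist":0},{"travel":[0,0,4],"twist":0},{"travel":[0,0,4],"twist":0},{"travel":[0,0,4],"twist":0},{"travel":[0,0,3],"twist":0},{"travel":[0,0,0],"twist":0}]'; python3 st.py
```

```text
time: 23.85
ee_pos: [0.5515, 0.3866, 0.0217]
eef_rot: [0.862, 0.507, 0.001, 0.0]
force: [-0.3, 0.3, 0.2]
grip_width: 0.0511
time: 24.55
ee_pos: [0.5515, 0.387, 0.0222]
eef_rot: [0.862, 0.508, 0.001, 0.0]
force: [-0.4, 0.3, 6.9]
grip_width: 0.0186
t 24.55 tcp mm [551.5 387.   22.2] phi 61.0 tilt [0.002 0.001] w 18.6 F [-0.4  0.3  6.9] j6 -0.57
time: 25.15
ee_pos: [0.5527, 0.3877, 0.1962]
eef_rot: [0.862, 0.508, 0.005, 0.0]
force: [0.8, 0.1, -2.7]
grip_width: 0.0186
t 25.15 tcp mm [552.7 387.7 196.2] phi 61.0 tilt [0.008 0.005] w 18.6 F [ 0.8  0.1 -2.7] j6 -0.57
```

```bash
python3 -m inch '[{"travel":[0.3,-1.9,0],"twist":2.6},{"travel":[0.5,-3.7,0],"twist":3},{"travel":[0.5,-3.7,0],"twist":3},{"travel":[0.5,-3.7,0],"twist":3},{"travel":[0.5,-3.7,0],"twist":3},{"travel":[0.5,-3.7,0],"twist":3},{"travel":[0.5,-3.7,0],"twist":3},{"travel":[0.5,-3.7,0],"twist":3},{"travel":[0.5,-3.7,0],"twist":3},{"travel":[0.5,-3.7,0],"twist":3},{"travel":[0.5,-3.7,0],"twist":3},{"travel":[0.5,-2.8,0],"twist":2.6}]'; python3 -m inch '[{"travel":[0,0,-2],"twist":0},{"travel":[0,0,-2],"twist":0},{"travel":[0,0,0],"twist":0},{"travel":[0,0,0],"twist":0}]'; python3 - <<'E'
from st import *
st()
b=cap('wrist'); W=b[1]; save(b[0],'w6')
zb=robot.get_obs()['ee_pos'][2]-.0215+.012
k=((W[...,2]>zb-.006)&(W[...,2]<zb+.006)).astype(np.uint8); n,l,s,_=cv2.connectedComponentsWithStats(k)
for i in range(1,n):
    if s[i,4]>500: p=W[l==i]; print(cv2.minAreaRect((p[:,:2]*1000).astype(np.float32)),np.median(p[:,2]))
E
```

```text
time: 26.35
ee_pos: [0.6079, -0.0326, 0.1887]
eef_rot: [0.667, 0.745, -0.001, -0.001]
force: [0.4, 1.2, -2.4]
grip_width: 0.0184
time: 26.75
ee_pos: [0.6082, -0.0302, 0.1497]
eef_rot: [0.668, 0.744, -0.001, -0.001]
force: [0.7, 0.4, -2.2]
grip_width: 0.0185
t 26.75 tcp mm [608.2 -30.2 149.7] phi 96.2 tilt [-0.003  0.001] w 18.5 F [ 0.7  0.4 -2.2] j6 -1.85
((592.9620361328125, -32.563751220703125), (99.41792297363281, 140.60873413085938), 6.345804691314697) 0.14001825724633488
```

View pics/w6.png

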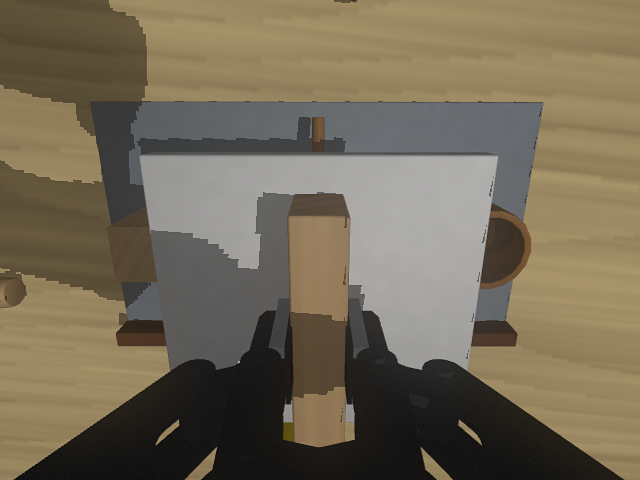

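The wrist view puts the roof centre at about (608.2,-30.9), square over the house, with the perch at the front. I'll lower it.

```bash
python3 -m inch '[{"travel":[0.1,0.05,-1.2],"twist":0},{"travel":[0,0,-0.8],"twist":0},{"travel":[0,0,-0.5],"twist":0},{"travel":[0,0,-0.3],"twist":0},{"travel":[0,0,-0.2],"twist":0},{"travel":[0,0,0],"twist":0},{"travel":[0,0,0],"twist":0}]'; python3 st.py
```

```text
time: 27.5
ee_pos: [0.61, -0.03, 0.1211]
eef_rot: [0.668, 0.744, 0.0, 0.0]
force: [-0.3, 0.8, -2.4]
grip_width: 0.0185
t 27.5 tcp mm [610.  -30.  121.1] phi 96.2 tilt [0. 0.] w 18.5 F [-0.3  0.8 -2.4] j6 -1.85
```

```bash
python3 -m inch '[{"travel":[0,0,-0.15],"twist":0},{"travel":[0,0,-0.12],"twist":0},{"travel":[0,0,0],"twist":0},{"travel":[0,0,0],"twist":0}]'; python3 st.py
```

```text
time: 27.9
ee_pos: [0.6101, -0.03, 0.1192]
eef_rot: [0.668, 0.744, 0.0, 0.001]
force: [-2.8, 0.7, 6.5]
grip_width: 0.0184
t 27.9 tcp mm [610.1 -30.  119.2] phi 96.2 tilt [ 0.001 -0.   ] w 18.4 F [-2.8  0.7  6.5] j6 -1.85
```

Contact made. I'll release, rise, move clear and check.

```bash
python3 -m inch '[{"travel":[0,0,0],"twist":0},{"travel":[0,0,0],"twist":0},{"travel":[0,0,0],"twist":0},{"travel":[0,0,0],"twist":0},{"travel":[0,0,0],"twist":0}]' 0.1; python3 -m inch '[{"travel":[0,0,1],"twist":0},{"travel":[0,0,3],"twist":0},{"travel":[0,0,4],"twist":0},{"travel":[0,0,4],"twist":0},{"travel":[-1,3,0],"twist":0},{"travel":[-2,4,0],"twist":0},{"travel":[-2,4,0],"twist":0},{"travel":[-2,4,0],"twist":0},{"travel":[-2,4,0],"twist":0},{"travel":[-2,4,0],"twist":0},{"travel":[-1,2,0],"twist":0},{"travel":[0,0,0],"twist":0}]'; python3 - <<'E'
from st import *
st()
def rect(W,r,z0,z1):
    k=((W[...,2]>z0)&(W[...,2]<z1)).astype(np.uint8);q=np.zeros_like(k); y0,y1,x0,x1=r; q[y0:y1,x0:x1]=k[y0:y1,x0:x1]
    n,l,s,_=cv2.connectedComponentsWithStats(q)
    for i in range(1,n):
        if s[i,4]>60: p=W[l==i]; print(np.round(np.array(sum([list(a) if hasattr(a,'__len__') else [a] for a in cv2.minAreaRect((p[:,:2]*1000).astype(np.float32))],[])),1),s[i],round(np.median(p[:,2]),4))
a=cap('top'); W=a[1]; save(cv2.resize(a[0][100:340,200:560],None,fx=2,fy=2),'t7')
B=(160,270,255,410)
for nm,z0,z1 in(('roof',.102,.116),('strip',.135,.15),('post',.066,.076),('cup',.057,.0655)): print(nm);rect(W,B,z0,z1)
print('offcut');rect(W,(275,330,308,345),.012,.03);print('glue');rect(W,(110,165,325,365),.03,.25);print('hammer');rect(W,(155,200,425,540),.008,.1)
E
```

```text
time: 28.4
ee_pos: [0.6098, -0.0299, 0.118]
eef_rot: [0.668, 0.744, -0.0, -0.0]
force: [1.6, -0.4, -0.5]
grip_width: 0.0468
time: 29.6
ee_pos: [0.4885, 0.2226, 0.2392]
eef_rot: [0.666, 0.746, 0.001, -0.0]
force: [-0.5, 0.9, 0.2]
grip_width: 0.0474
t 29.6 tcp mm [488.5 222.6 239.2] phi 96.4 tilt [0.001 0.001] w 47.4 F [-0.5  0.9  0.2] j6 -1.4
roof
[609.2 -29.2 131.  140.    6.2] [ 301  181   67   63 3088] 0.1085
strip
[609.  -29.2 100.1  20.    6.2] [328 187  13  46 419] 0.1435
post
[ 620.3 -136.3   36.5   36.2    5.3] [371 203  17  16 238] 0.0712
cup
[5.976e+02 7.820e+01 5.240e+01 5.040e+01 5.000e-01] [277 208  22  23 137] 0.061
offcut
[400.4 -14.8  29.9 109.8  68.6] [311 280  29  47 565] 0.0194
glue
[789.6 -50.3  59.2  55.2  76.6] [331 118  27  37 785] 0.128
hammer
[ 701.1 -391.9   88.   262.     9.2] [ 428  158  109   38 1421] 0.0226
```

View pics/t7.png

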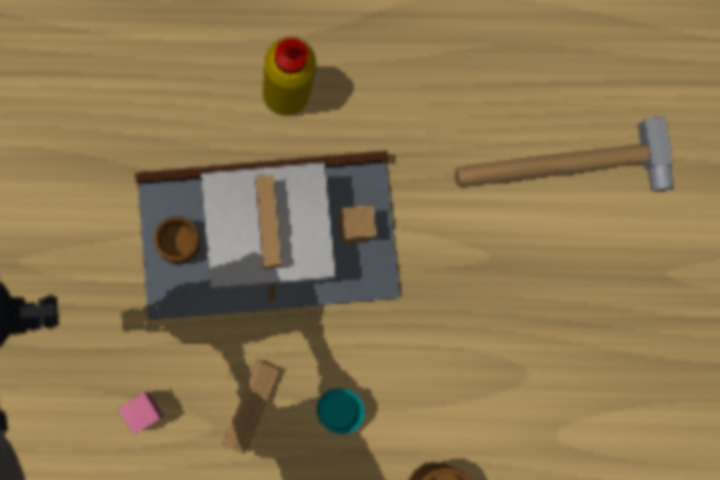

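Everything is in place (crop pixels: roof 268,222; cup 178,240; post 359,223; perch 271,291). All positions are within about 2 mm of target, so I'm handing it in.

```bash
python3 -c "
from bench import robot
robot.job_done()"; python3 st.py
```

```text
the job is handed in; nothing more can be done
the job is handed in; nothing more can be done
```

The bird feeding station is laid out on the board and handed in after about 30 s of the 115 s allowed. I placed the house first, then the small brown cup on the left, the natural-wood post on the right, and the roof last.

The last top-camera check, taken against my estimate of the board (centre about (610,-30) mm, yaw 6.1°), showed:

| Part | Measured position | Notes |
|---|---|---|
| House | within about 1 mm of mid-board | yaw 6.2°, perch to the front; measured just before the roof went on |
| Roof | (609.2,-29.2) mm | yaw 6.2°, flat, within about 1 mm of the house's centre, strip up and running front to back |
| Cup | (597.6,78.2) mm | 1–2 mm from target, upright |
| Post | (620.3,-136.3) mm | 1–2 mm from target, upright |

- **Bystanders:** the glue bottle and the offcut read the same as at the start. The hammer's box fit shifted by 4 mm and 1.7°. The robot never went near it, so I put this down to measurement noise.
- **Other checks:** the arm was clear and the gripper empty. The largest tool force I read at the end of a move was about 11 N. No check failed.

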